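Move the bottle row to the orange rack in reverse order

TASK

The next bench works from the other end, so move all four bottles and jars from the white rack to the orange rack in the reverse order: the one that now stands at the left end goes to the right-end place, its neighbour to the second place from the right, and so on. Stand each one upright, in the middle of its own place, let go of them all, and do not tip any of them over on the way.

Things in the scene. Friction and masses are not known exactly. Their poses are not given: they have to be found in the camera images.
- white_rack: Low white plastic bottle rack, full at the start. Four places in a row along its y axis (+y is the robot's left), centred at x = 0, y = +0.1275, +0.0425, -0.0425, -0.1275 m; each 76 x 76 mm inside, floor 8 mm above the worktop, rims and dividers 16 mm above it, a round mark in its middle. 86 x 374 mm, fixed. Origin: centre of the underside, z up.
- orange_rack: Low orange plastic bottle rack, empty at the start. Four places in a row along its y axis (+y is the robot's left), centred at x = 0, y = +0.1275, +0.0425, -0.0425, -0.1275 m; each 76 x 76 mm inside, floor 8 mm above the worktop, rims and dividers 16 mm above it, a round mark in its middle. 86 x 374 mm, fixed. Origin: centre of the underside, z up.
- red_cap_vial_mid (a point): Upright straight-sided white plastic vial with a red screw cap: 43 mm in diameter, 108 mm tall, under 0.25 kg, loose. The point is its centre, half-way up (54 mm above its base); z is its long axis. The sides are upright up to about 72 mm above the base; the neck and cap above are narrower.
- red_clip: Small red clip, 10 x 36 x 17 mm, fixed on the near edge of the white rack, in front of the place where the red cap vial stands at the start; it stays, so records the order. Origin: under its middle, on the worktop, 48 mm in front of (to -x of) the middle of its place; axes as the rack's.
- brown_bottle_mid (a point): Upright dark brown bottle with a white cap and a pale label: 43 mm in diameter, 98 mm tall, under 0.25 kg, loose. The point is its centre, half-way up (49 mm above its base); z is its long axis. The sides are upright up to about 60 mm above the base; the neck and cap above are narrower.
- brown_clip: Small brown clip, 10 x 36 x 17 mm, fixed on the near edge of the white rack, in front of the place where the brown bottle stands at the start; it stays, so records the order. Origin: under its middle, on the worktop, 48 mm in front of (to -x of) the middle of its place; axes as the rack's.
- olive_lid_jar_mid (a point): Upright squat olive-tan jar with a mustard-yellow lid as wide as the jar: 54 mm in diameter, 66 mm tall, under 0.25 kg, loose. The point is its centre, half-way up (33 mm above its base); z is its long axis. The sides are upright over nearly the whole height.
- yellow_clip: Small yellow clip, 10 x 36 x 17 mm, fixed on the near edge of the white rack, in front of the place where the olive lid jar stands at the start; it stays, so records the order. Origin: under its middle, on the worktop, 48 mm in front of (to -x of) the middle of its place; axes as the rack's.
- green_jar_mid (a point): Upright teal-green jar with a grey-green lid as wide as the jar: 60 mm in diameter, 90 mm tall, under 0.25 kg, loose. The point is its centre, half-way up (45 mm above its base); z is its long axis. The sides are upright over nearly the whole height.
- green_clip: Small green clip, 10 x 36 x 17 mm, fixed on the near edge of the white rack, in front of the place where the green jar stands at the start; it stays, so records the order. Origin: under its middle, on the worktop, 48 mm in front of (to -x of) the middle of its place; axes as the rack's.
There are look-alikes about, which are no part of the job. What is shaped like the part that bears red_cap_vial_mid but blue or yellow is not meant. Leave any blue look-alike of the part that bears green_jar_mid alone.

How it is judged:
By the outcome, as a careful person would: the job done as asked, in the order asked, and still so for the second after the job is handed in, with the robot touching nothing.
It also fails if it takes over 131 s, if anything falls off the work surface, if the arm or the gripper's body presses on something with over 40 N, if the wrist force passes 120 N, or if a joint passes its speed limit or range.

ROBOT

A 6-joint arm with a two-finger parallel gripper is mounted at the origin on a cart in front of the work surface, level with it; the furniture and walls round the work are solid. World frame = base frame: x ahead of the robot, y to its left, z up, the work surface at z = 0. Lengths are in mm, angles in rad, forces in N, time in s.
With the tool pointing down it reaches from about 325 to 775 mm from the base axis. Payload 5.5 kg.
Tool frame: the origin (TCP) lies on the centre line of the jaws, within the pads' length; the fingertips stand 11 mm ahead of it and the grasp point (between the pads) lies 8 mm behind it (nose_length is the distance from the TCP to the fingertips, in mm); z points along the fingers, y is the line along which they close (so a half turn about z gives the same grasp; the last joint's range is limited). The gripper opens to 85 mm and grips with 20 to 120 N. Pads are 22 mm wide; open, the fingers measure 114 mm over their backs; the gripper's body (76 mm by 85 mm) begins 54 mm behind the grasp point. The pads swing forward as they close: fully open they stand 13 mm farther back than shut.
Start: joints at [-1.256, 0.091, 1.231, -0, 1.82, -0.057], TCP at [217.976, -559.019, 213.175] pointing down, gripper open.
Joint ranges: [-2.87, 2.87], [-0.86, 2.18], [0.17, 2.46], [-1.51, 4.65], [0.06, 2.69], [-2.65, 2.65]. Speed limits (rad/s): [2.57, 2.57, 3.01, 3.14, 3.14, 3.14].

INTERFACE

Orientations are given as a unit quaternion [w, x, y, z].
In Python, from rig import * gives the robot as it stands.
- The arm moves only by the tool jog_arm, never from a script. Its argument "motion" is a list of rows, each an object with "twist": the turn, a rotation vector about the world's x, y, z in rad, a list of three; "translation": the shift along the world's x, y, z in mm, a list of three; "gripper": the finger opening in mm, from 0 to 85.4. In form: [{"twist": [wx, wy, wz], "translation": [dx, dy, dz], "gripper": gripper}, ...]. A call has 1 to 8 rows; each row is the pose to reach, as a shift and turn from the pose commanded when the call began; what a row does not reach only later rows make up. A row lasts 1/10 s, in which the tool goes at most 50 mm and 8.59 degrees, less where a joint would pass 70% of its speed; a pose out of reach is approached as far as the arm can. A call with a gripper value outside its range is refused whole. The fingers move at their own pace and stop on an object; the grip force is fixed at half the most. Time passes only in rows, so rows that repeat a pose let the fingers close. It gives the time, the measured TCP pose, the force, the opening and the grip force at its end, in the units of the state.
- observe(): the state, without advancing time (a new reading comes with each control period).
- get_image(name): name is "side" or "top" or "wrist"; returns the picture (384x512x3 uint8, red, green, blue); there is no depth.
- calibration(name): a dict with "fx", "fy", "cx", "cy" (pixels), "rvec" (rotation vector, rad) and "tvec" (3), from world to camera coordinates, as OpenCV has them; the wrist camera has in their place "mount" (4x4, takes a point from camera to tool coordinates, whose origin is the TCP and whose axes are the flange's). Camera axes: x right, y down, z forward; pixel columns grow to the right and rows downward; lengths in mm; the calibration is good to about 2 mm. The wrist camera is an equidistant fisheye: a pixel r from the principal point sees the ray r / f radians off the axis. A picture is of the moment at which its call begins: read the wrist's pose just before it. calibration takes no time and is no camera call.
- job_done(): hands the job in; it is judged then, once.
The state is a dict: "time_s": time; "joint_pos": joint angles; "joint_vel": joint speeds; "effort": joint torques, N m; "tool_pos": TCP position; "tcp_rot": TCP orientation; "wrist_force": force on the tool from outside, world axes, zero at the start; "moment": the same for the moment, N m; "width": finger opening in mm; "grip_force": force on a finger pad.
Only numpy, scipy, OpenCV 4.12 (cv2) and the standard library are available. Lean on these libraries where they do the work, as an engineer would, in place of code of your own. Each camera call takes 0.05 s, during which the arm holds its last target. There are 200 camera calls.

## Working session

There is one attempt and no reset: what is moved stays moved. The work goes in short steps, Python scripts to look and compute and a tool call to move; the robot and the scene stay as the last step left them, time stands still between calls to the robot, and variables do not carry over. Pictures are saved under pics/ and viewed, at most 14 in all, crops included, and the job is handed in when it is done.

Besides the shell and the picture viewer there is one more tool, called after ">>>" as name(argument=value, ...) on one line, values as JSON. jog_arm: Moves the arm, as the interface text tells. Its arguments: {"type":"object","properties":{"motion":{"type":"array"}},"required":["motion"]}

```bash
mkdir -p pics
python3 - <<'E'
from rig import *
import cv2
s=observe(); print(s['time_s'],s['tool_pos'],s['tcp_rot'],s['width'])
for n in("top","side"):
    im=get_image(n); cv2.imwrite(f"pics/{n}0.png",cv2.resize(im[:,:,::-1],(800,600),interpolation=cv2.INTER_CUBIC)); print(n,calibration(n))
E
```

```text
0.0 [ 217.87993144 -558.70311142  212.04504934] [-9.74746322e-04  9.82771782e-01  1.84820615e-01 -1.17400741e-04] 85.64078537023885
top {'fx': 398.49466524163705, 'fy': 398.49466524163705, 'cx': 259.05512957188625, 'cy': 190.49529563352453, 'rvec': array([ 2.18357519, -2.14190078,  0.10400214]), 'tvec': array([  47.9857858 ,  497.44964896, 1212.82078549])}
side {'fx': 478.1836009335923, 'fy': 478.1836009335923, 'cx': 254.850177656858, 'cy': 188.64704106223107, 'rvec': array([ 0.35337595, -2.681882  ,  1.36551848]), 'tvec': array([ 514.35553236,   89.25034226, 1367.68515634])}
```

View pics/top0.png

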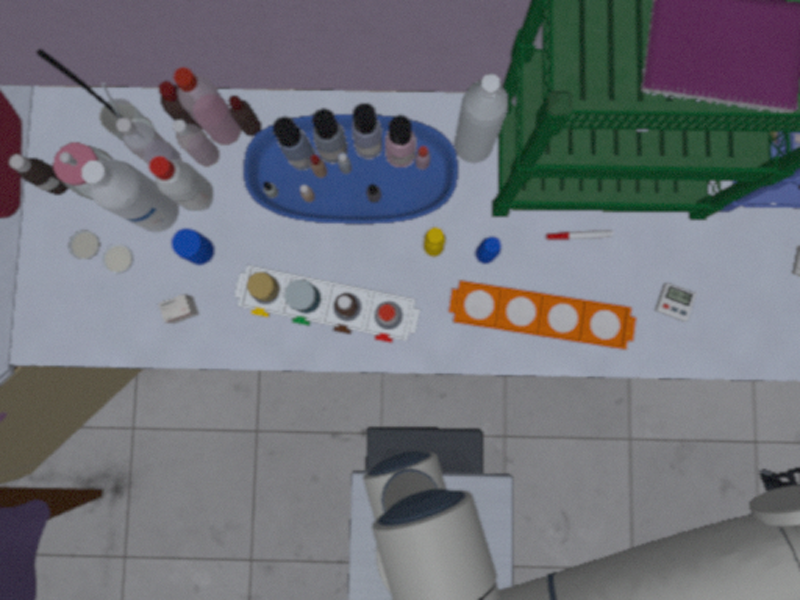

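View pics/side0.png

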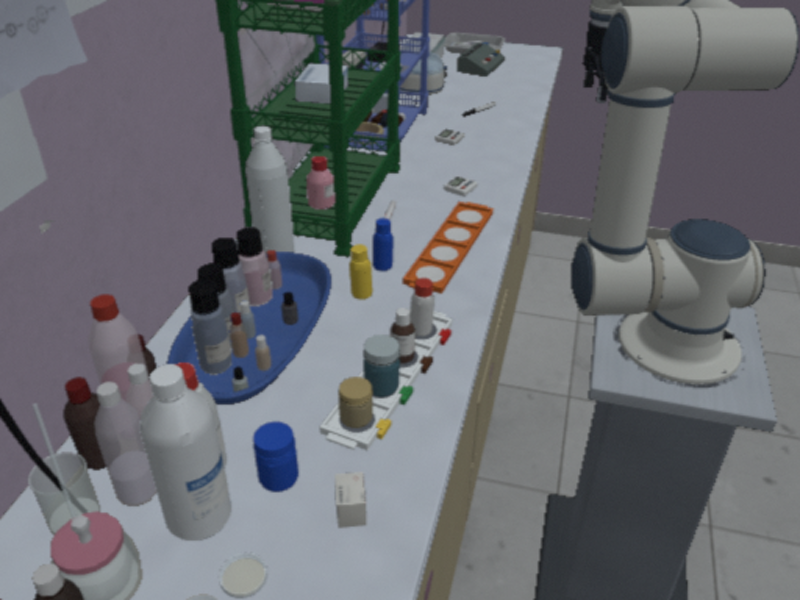

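The top view (800 px scale) shows the white rack from left to right: olive jar (262,287), green jar (302,295), brown bottle (347,305) and red-cap vial (388,315). The orange rack is empty, with marks at (479,304), (520,311), (562,318) and (604,324).

Candidates: the vial shape is red-capped/white (388,315), yellow (434,241) or blue (488,249). The jar shape is teal (302,295) or blue (193,246). The rack ones fit because of their colours and matching clips. I'll confirm that in a crop.

```bash
cat > h.py <<'E'
import numpy as np, cv2
from rig import *
def ray(n,uv):
    c=calibration(n); R=cv2.Rodrigues(c['rvec'])[0]; t=np.array(c['tvec'])
    d=R.T@np.array([(uv[0]-c['cx'])/c['fx'],(uv[1]-c['cy'])/c['fy'],1]); return -R.T@t,d
def atz(n,uv,z):
    o,d=ray(n,uv); return o+d*(z-o[2])/d[2]
def proj(n,P):
    c=calibration(n); K=np.array([[c['fx'],0,c['cx']],[0,c['fy'],c['cy']],[0,0,1]])
    return cv2.projectPoints(np.array(P,float).reshape(-1,3),c['rvec'],c['tvec'],K,None)[0].reshape(-1,2)
E
python3 - <<'E'
from h import *
im=get_image("top")
c=im[165:225,150:410]; cv2.imwrite("pics/tc.png",cv2.resize(c[:,:,::-1],None,fx=3,fy=3,interpolation=cv2.INTER_CUBIC))
a=cv2.resize(im[165:225,145:275],None,fx=6,fy=6,interpolation=cv2.INTER_CUBIC)
# orange marks/rack
hsv=cv2.cvtColor(im,cv2.COLOR_RGB2HSV)
m=cv2.inRange(hsv,(5,180,120),(18,255,255)); m[:, :280]=0; m[:170]=0;m[230:]=0
cnt=max(cv2.findContours(m,0,2)[0],key=cv2.contourArea)
print(cv2.minAreaRect(cnt),cv2.contourArea(cnt))
# holes
cs,h=cv2.findContours(m,cv2.RETR_CCOMP,2)
for x,hh in zip(cs,h[0]):
    if hh[3]>=0 and cv2.contourArea(x)>40:
        M=cv2.moments(x);p=(M['m10']/M['m00'],M['m01']/M['m00']);print(p,atz("top",p,8).round(1))
for p in [(262,287),(302,295),(347,305),(388,315)]: print(atz("top",((p[0]+.5)*.64-.5,(p[1]+.5)*.64-.5),80).round(0))
cv2.imwrite("pics/w.png",a[:,:,::-1])
E
```

```text
((346.8194885253906, 200.9872283935547), (117.6540298461914, 25.67852020263672), 9.019323348999023) 2789.0
(386.7896935933148, 207.37604456824513) [ 452.7 -343.6    8. ]
(359.8027115474521, 203.18560074801306) [ 464.3 -259.3    8. ]
(333.10754189944134, 198.78119180633144) [ 476.6 -175.6    8. ]
(306.1993464052287, 194.58823529411765) [488.2 -91.    8. ]
[507. 331.  80.]
[493. 254.  80.]
[475. 167.  80.]
[458.  89.  80.]
```

View pics/w.png

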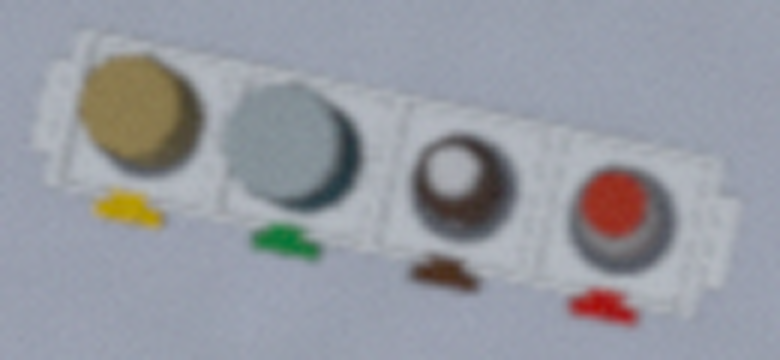

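The crop confirms the order from left to right: olive (clip yellow), teal (green), brown (brown) and white with red cap (red). The lids are at crop pixels (131,101), (284,138), (455,168) and (615,203).

Run:
```python
from h import *
f=lambda x,y:(145+(x+.5)/6-.5,165+(y+.5)/6-.5)
T=[atz("top",f(*p),z) for p,z in [((131,101),74),((284,138),98),((455,168),106),((615,203),116)]]
C=[atz("top",f(*p),17) for p in [(128,208),(286,241),(444,271),(603,307)]]
print(np.round(T,1));print(np.round(C,1))
d=C[0]-C[3]; yaw=np.arctan2(-d[0],d[1]); ex=np.array([np.cos(yaw),np.sin(yaw),0]); print("yaw",yaw)
print("places from clips",np.round(np.array(C)+48*ex,1))
c=calibration("wrist");print(c)
s=observe();R=cv2.Rodrigues
q=s['tcp_rot'];from scipy.spatial.transform import Rotation as Ro
print(Ro.from_quat(np.r_[q[1:],q[0]]).as_matrix().round(3))
```

```text
[[513.6 335.8  74. ]
 [493.8 254.1  98. ]
 [479.8 169.  106. ]
 [463.4  90.6 116. ]]
[[464.4 348.8  17. ]
 [448.7 265.6  17. ]
 [434.6 182.7  17. ]
 [417.6  99.6  17. ]]
yaw -0.18566829599069923
places from clips [[511.5 340.   17. ]
 [495.9 256.7  17. ]
 [481.8 173.9  17. ]
 [464.7  90.7  17. ]]
{'fx': 297.3186396354542, 'fy': 297.3186396354542, 'cx': 257.4834440660791, 'cy': 191.05321720460887, 'mount': array([[-1.79970902e-04, -9.56502373e-01, -2.91724490e-01,
         7.49737934e+01],
       [ 9.99999615e-01,  7.83132302e-05, -8.73692925e-04,
         3.41413625e-01],
       [ 8.58535243e-04, -2.91724535e-01,  9.56501991e-01,
        -1.59559178e+02],
       [ 0.00000000e+00,  0.00000000e+00,  0.00000000e+00,
         1.00000000e+00]])}
[[ 0.932  0.363 -0.   ]
 [ 0.363 -0.932  0.001]
 [ 0.    -0.001 -1.   ]]
```

>>> jog_arm(motion=[{"twist": [0, 0, 0.07], "translation": [15, 20, 5], "gripper": 85}, {"twist": [0, 0, 0.2], "translation": [40, 55, 15], "gripper": 85}, {"twist": [0, 0, 0.34], "translation": [68, 92, 25], "gripper": 85}, {"twist": [0, 0, 0.48], "translation": [97, 130, 30], "gripper": 85}, {"twist": [0, 0, 0.62], "translation": [125, 168, 35], "gripper": 85}, {"twist": [0, 0, 0.76], "translation": [152, 206, 40], "gripper": 85}, {"twist": [0, 0, 0.9], "translation": [180, 244, 45], "gripper": 85}, {"twist": [0, 0, 1.0], "translation": [205, 280, 50], "gripper": 85}])

```text
time_s: 0.95
tool_pos: [423.8, -277.1, 263.2]
tcp_rot: [-0.0, 0.772, 0.636, 0.0]
wrist_force: [0.5, -0.3, -0.9]
width: 84.7
grip_force: 0.0
```

>>> jog_arm(motion=[{"twist": [0, 0, 0.06], "translation": [25, 30, 5], "gripper": 85}, {"twist": [0, 0, 0.06], "translation": [42, 55, 8], "gripper": 85}, {"twist": [0, 0, 0.06], "translation": [47, 61, 10], "gripper": 85}, {"twist": [0, 0, 0.06], "translation": [47, 61, 10], "gripper": 85}, {"twist": [0, 0, 0.06], "translation": [47, 61, 10], "gripper": 85}])

```text
time_s: 1.45
tool_pos: [469.5, -218.8, 272.8]
tcp_rot: [-0.0, 0.755, 0.656, -0.0]
wrist_force: [-0.7, -0.2, 0.8]
width: 85.0
grip_force: 0.0
```

```bash
cat >> h.py <<'E'
from scipy.spatial.transform import Rotation as Ro
def wpose():
    s=observe();q=s['tcp_rot'];T=np.eye(4);T[:3,:3]=Ro.from_quat(np.r_[q[1:],q[0]]).as_matrix();T[:3,3]=s['tool_pos'];return T@calibration("wrist")['mount']
def watz(T,uv,z):
    c=calibration("wrist");v=(np.array(uv)-[c['cx'],c['cy']])/c['fx'];r=np.hypot(*v)+1e-9
    d=T[:3,:3]@np.r_[v/r*np.sin(r),np.cos(r)];o=T[:3,3];return o+d*(z-o[2])/d[2]
def tilt():
    q=observe()['tcp_rot'];M=Ro.from_quat(np.r_[q[1:],q[0]]).as_matrix();return np.arctan2(M[1,0],M[0,0]),M[2,2]
E
python3 - <<'E'
from h import *
T=wpose();im=get_image("wrist");np.savez("w1.npz",T=T,im=im)
s=observe();print(s['time_s'],s['tool_pos'],tilt(),s['joint_pos'].round(2))
cv2.imwrite("pics/w1.png",cv2.resize(im[:,:,::-1],(800,600),interpolation=cv2.INTER_CUBIC))
E
```

```text
1.5 [ 469.31904113 -219.05350937  272.84930347] (np.float64(1.4303297679449258), np.float64(-0.9999996595249824)) [-0.5  -0.11  1.32 -0.    1.93 -0.36]
```

View pics/w1.png

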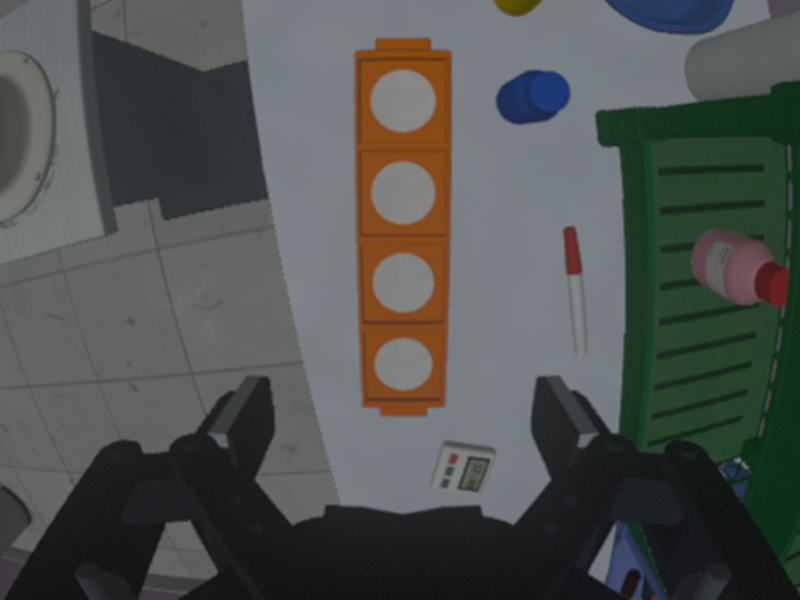

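The wrist view shows the empty orange rack with all four marks in column ~403, at rows 101, 193, 282 and 363.

>>> jog_arm(motion=[{"twist": [0, 0, -0.01], "translation": [2, 25, 5], "gripper": 85}, {"twist": [0, 0, -0.02], "translation": [5, 70, 10], "gripper": 85}, {"twist": [0, 0, -0.03], "translation": [8, 119, 20], "gripper": 85}, {"twist": [0, 0, -0.04], "translation": [10, 168, 30], "gripper": 85}, {"twist": [0, 0, -0.045], "translation": [13, 217, 30], "gripper": 85}, {"twist": [0, 0, -0.045], "translation": [15, 266, 30], "gripper": 85}, {"twist": [0, 0, -0.045], "translation": [17, 315, 30], "gripper": 85}, {"twist": [0, 0, -0.045], "translation": [18, 360, 30], "gripper": 85}])

```text
time_s: 2.3
tool_pos: [487.9, 142.6, 303.1]
tcp_rot: [0.0, 0.77, 0.638, 0.0]
wrist_force: [1.1, -0.8, -0.6]
width: 85.4
grip_force: 0.0
```

>>> jog_arm(motion=[{"twist": [0, 0, 0], "translation": [0, 30, 0], "gripper": 85}, {"twist": [0, 0, 0], "translation": [1, 55, 0], "gripper": 85}, {"twist": [0, 0, 0], "translation": [1, 72, 0], "gripper": 85}, {"twist": [0, 0, 0], "translation": [1, 72, 0], "gripper": 85}, {"twist": [0, 0, 0], "translation": [1, 72, 0], "gripper": 85}])

```text
time_s: 2.8
tool_pos: [489.3, 212.8, 302.9]
tcp_rot: [0.0, 0.769, 0.639, -0.0]
wrist_force: [-1.3, 0.1, 0.2]
width: 85.1
grip_force: 0.0
```

Run:
```python
from h import *
T=wpose();im=get_image("wrist");np.savez("w2.npz",T=T,im=im)
s=observe();print(s['time_s'],s['tool_pos'],tilt(),s['joint_pos'].round(2))
cv2.imwrite("pics/w2.png",cv2.resize(im[:,:,::-1],(800,600),interpolation=cv2.INTER_CUBIC))
d=np.load("w1.npz");hsv=cv2.cvtColor(d['im'],cv2.COLOR_RGB2HSV)
m=cv2.inRange(hsv,(5,150,100),(18,255,255))
m[270:]=0
cs,h=cv2.findContours(m,cv2.RETR_CCOMP,2);P=[]
for x,hh in zip(cs,h[0]):
    if hh[3]>=0 and cv2.contourArea(x)>300:
        e=cv2.fitEllipse(x);P.append(watz(d['T'],e[0],8));print(np.round(e[0],1),P[-1].round(1))
P=np.array(P);v=P[-1]-P[0];print(np.arctan2(-v[0],v[1]),P.mean(0))
```

```text
2.85 [489.31355079 212.56345487 303.08166283] (np.float64(1.385044260049416), np.float64(-0.9999998290301575)) [ 0.35 -0.05  1.21 -0.    1.98  0.53]
[257.7 232.6] [ 452.9 -340.4    8. ]
[257.6 180.5] [ 464.5 -256.8    8. ]
[257.6 123. ] [ 476.3 -173.1    8. ]
[257.4  64.1] [487.8 -89.5   8. ]
-0.13815187243522853 [ 470.37855825 -214.98254856    8.        ]
```

View pics/w2.png

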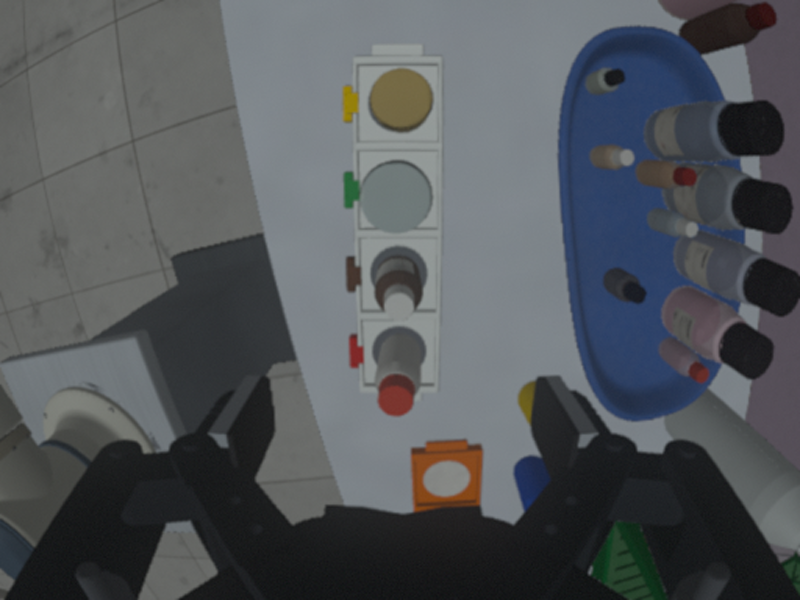

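The wrist view shows the white rack with the tops of olive at (401,100), green at (396,195), brown at (400,303) and red at (396,394). I'll compare these with the top camera.

Run:
```python
from h import *
d=np.load("w2.npz");T=d['T']
f=lambda p:((p[0]+.5)*.64-.5,(p[1]+.5)*.64-.5)
for p,z in [((401,100),74),((396,195),98),((400,303),106),((396,394),116)]: print(watz(T,f(p),z).round(1))
C=[watz(T,f(p),12) for p in [(350,103),(351,190),(353,274),(356,351)]]
print(np.round(C,1));v=C[0]-C[3];print(np.arctan2(-v[0],v[1]))
O=np.array([470.4,-216.2]);y=-.1385
for k in (.1275,.0425,-.0425,-.1275): print((O+k*1000*np.array([-np.sin(y),np.cos(y)])).round(1))
```

```text
[511.6 336.9  74. ]
[493.4 260.9  98. ]
[480.7 176.1 106. ]
[463.  100.6 116. ]
[[464.6 351.9  12. ]
 [449.2 268.2  12. ]
 [433.9 185.7  12. ]
 [418.9 103.3  12. ]]
-0.18220090363178512
[488.  -89.9]
[ 476.3 -174.1]
[ 464.5 -258.3]
[ 452.8 -342.5]
```

>>> jog_arm(motion=[{"twist": [0, 0, 0], "translation": [-4, -20, -17], "gripper": 85}, {"twist": [0, 0, 0], "translation": [-10, -48, -40], "gripper": 85}, {"twist": [0, 0, 0], "translation": [-16, -76, -64], "gripper": 85}, {"twist": [0, 0, 0], "translation": [-22, -104, -88], "gripper": 85}, {"twist": [0, 0, 0], "translation": [-25, -118, -100], "gripper": 85}, {"twist": [0, 0, 0], "translation": [-25, -118, -100], "gripper": 85}, {"twist": [0, 0, 0], "translation": [-25, -118, -100], "gripper": 85}])

```text
time_s: 3.55
tool_pos: [464.1, 95.1, 203.8]
tcp_rot: [0.0, 0.77, 0.638, 0.0]
wrist_force: [0.1, 0.6, 1.2]
width: 84.9
grip_force: 0.0
```

Run:
```python
from h import *
T=wpose();im=get_image("wrist");np.savez("w3.npz",T=T,im=im)
s=observe();print(s['time_s'],s['tool_pos'])
cv2.imwrite("pics/w3.png",cv2.resize(im[:,:,::-1],(800,600),interpolation=cv2.INTER_CUBIC))
```

```text
3.6 [464.40748952  95.77156509 204.35619528]
```

View pics/w3.png

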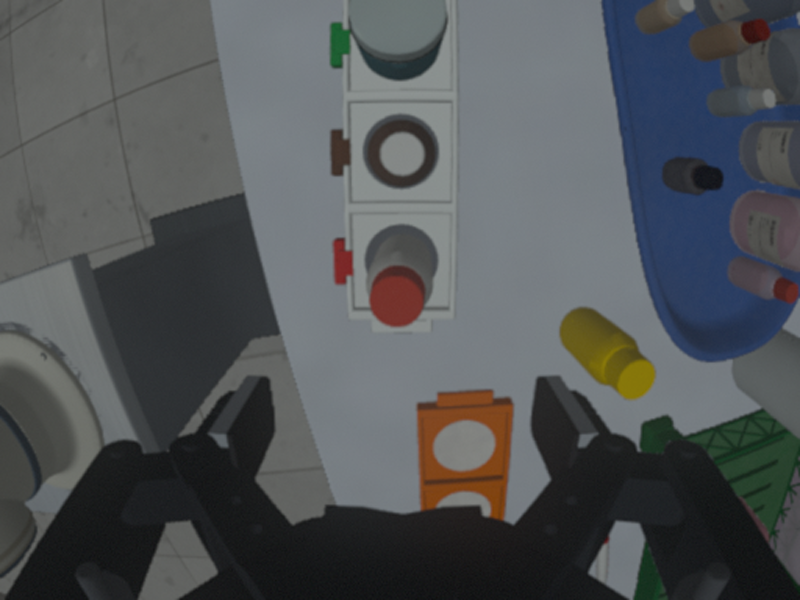

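The wrist view from the hover shows the brown cap straight below the camera at (402,153) and the red cap top at about (397,299). The red place's inner edges are at rows 213 to 308.

Run:
```python
from h import *
d=np.load("w3.npz");T=d['T']
f=lambda p:((p[0]+.5)*.64-.5,(p[1]+.5)*.64-.5)
for p,z in [((402,153),106),((401,151),8),((397,299),116),((401,257),8),((342,261),12),((340,152),12),((464,446),8)]: print(p,watz(T,f(p),z).round(1))
print(T[:3,3])
```

```text
(402, 153) [479.1 172.9 106. ]
(401, 151) [478.8 176.5   8. ]
(397, 299) [461.5  94.7 116. ]
(401, 257) [463.6  95.8   8. ]
(342, 261) [418.1 102.2  12. ]
(340, 152) [433.9 184.8  12. ]
(464, 446) [487.9 -88.3   8. ]
[478.54941143 167.96809956 363.41178339]
```

>>> jog_arm(motion=[{"twist": [0, 0, 0], "translation": [-1, -3, -20], "gripper": 85}, {"twist": [0, 0, 0], "translation": [-1, -3.5, -50], "gripper": 85}, {"twist": [0, 0, 0], "translation": [-1, -3.5, -80], "gripper": 85}, {"twist": [0, 0, 0], "translation": [-1, -3.5, -110], "gripper": 85}, {"twist": [0, 0, 0], "translation": [-1, -3.5, -132], "gripper": 85}, {"twist": [0, 0, 0], "translation": [-1, -3.5, -142], "gripper": 85}, {"twist": [0, 0, 0], "translation": [-1, -3.5, -142], "gripper": 85}, {"twist": [0, 0, 0], "translation": [-1, -3.5, -142], "gripper": 30}])

```text
time_s: 4.4
tool_pos: [463.9, 92.9, 62.9]
tcp_rot: [0.001, 0.769, 0.639, 0.001]
wrist_force: [-0.6, -0.4, -0.2]
width: 72.7
grip_force: 0.0
```

>>> jog_arm(motion=[{"twist": [0, 0, 0], "translation": [0, 0, 0], "gripper": 30}, {"twist": [0, 0, 0], "translation": [0, 0, 0], "gripper": 30}, {"twist": [0, 0, 0], "translation": [0, 0, 0], "gripper": 30}, {"twist": [0, 0, 0], "translation": [0, 0, 0], "gripper": 30}, {"twist": [0, 0, 0], "translation": [0, 0, 0], "gripper": 30}, {"twist": [0, 0, 0], "translation": [0, 0, 0], "gripper": 30}])

```text
time_s: 5.0
tool_pos: [463.9, 92.7, 63.0]
tcp_rot: [0.001, 0.769, 0.639, 0.001]
wrist_force: [-0.8, 0.3, 6.2]
width: 34.5
grip_force: 56.1
```

The width of 34.5 mm is less than 43 mm, so the pads may be on the neck. I'll look.

Run:
```python
from h import *
im=get_image("side");u,v=proj("side",[[463,93,70]])[0];u,v=int(u),int(v);print(u,v)
c=im[v-50:v+40,u-60:u+60];w=get_image("wrist")[150:384,100:412]
a=cv2.resize(c,(440,330),interpolation=cv2.INTER_CUBIC)
b=cv2.resize(w,(360,270),interpolation=cv2.INTER_CUBIC);b=np.vstack([b,np.zeros((60,360,3),np.uint8)])
cv2.imwrite("pics/s1.png",np.hstack([a,b])[:,:,::-1])
```

```text
270 193
```

View pics/s1.png

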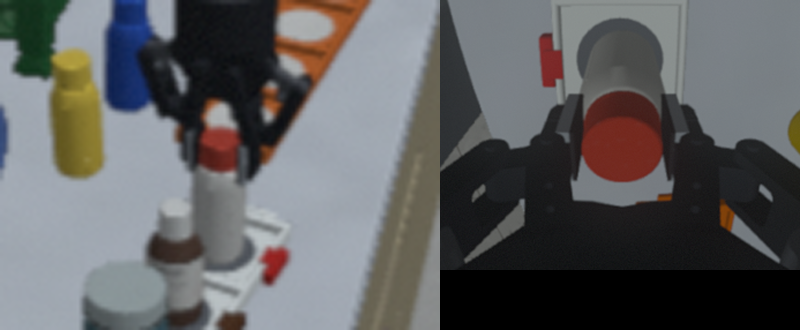

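The pads are on the shoulder. I'll open, go 7 mm lower and grip again.

>>> jog_arm(motion=[{"twist": [0, 0, 0], "translation": [0, 0, 0], "gripper": 70}, {"twist": [0, 0, 0], "translation": [0, 0, 0], "gripper": 70}, {"twist": [0, 0, 0], "translation": [0, 0, 0], "gripper": 70}, {"twist": [0, 0, 0], "translation": [0, 0, 0], "gripper": 70}, {"twist": [0, 0, 0], "translation": [0, 0, -3], "gripper": 70}, {"twist": [0, 0, 0], "translation": [0, 0, -6], "gripper": 70}, {"twist": [0, 0, 0], "translation": [0, 0, -8], "gripper": 70}, {"twist": [0, 0, 0], "translation": [0, 0, -8], "gripper": 70}])

```text
time_s: 5.9
tool_pos: [462.6, 92.4, 52.5]
tcp_rot: [-0.0, 0.769, 0.639, -0.0]
wrist_force: [-0.1, -0.7, -0.0]
width: 70.1
grip_force: 0.0
```

>>> jog_arm(motion=[{"twist": [0, 0, 0], "translation": [0, 0, 0], "gripper": 30}, {"twist": [0, 0, 0], "translation": [0, 0, 0], "gripper": 30}, {"twist": [0, 0, 0], "translation": [0, 0, 0], "gripper": 30}, {"twist": [0, 0, 0], "translation": [0, 0, 0], "gripper": 30}, {"twist": [0, 0, 0], "translation": [0, 0, 0], "gripper": 30}, {"twist": [0, 0, 0], "translation": [0, 0, 0], "gripper": 30}])

```text
time_s: 6.5
tool_pos: [463.4, 92.6, 53.8]
tcp_rot: [0.0, 0.769, 0.639, 0.001]
wrist_force: [0.7, 0.1, 4.4]
width: 38.9
grip_force: 60.7
```

>>> jog_arm(motion=[{"twist": [0, 0, 0], "translation": [0, 0, 3], "gripper": 30}, {"twist": [0, 0, 0], "translation": [0, 0, 10], "gripper": 30}, {"twist": [0, 0, 0], "translation": [0, 0, 20], "gripper": 30}, {"twist": [0, 0, 0], "translation": [0, 0, 30], "gripper": 30}, {"twist": [0, 0, 0], "translation": [0, 0, 40], "gripper": 30}, {"twist": [0, 0, 0], "translation": [0, 0, 46], "gripper": 30}, {"twist": [0, 0, 0], "translation": [0, 0, 50], "gripper": 30}, {"twist": [0, 0, 0], "translation": [0, 0, 50], "gripper": 30}])

```text
time_s: 7.3
tool_pos: [463.3, 92.5, 103.9]
tcp_rot: [0.0, 0.769, 0.639, 0.0]
wrist_force: [0.3, 0.3, -0.2]
width: 39.1
grip_force: 60.3
```

Run:
```python
from h import *
im=get_image("side");u,v=proj("side",[[463,93,100]])[0];u,v=int(u),int(v);print(u,v)
c=im[v-50:v+40,u-60:u+60];w=get_image("wrist")[150:384,100:412]
a=cv2.resize(c,(440,330),interpolation=cv2.INTER_CUBIC)
b=cv2.resize(w,(360,270),interpolation=cv2.INTER_CUBIC);b=np.vstack([b,np.zeros((60,360,3),np.uint8)])
cv2.imwrite("pics/s2.png",np.hstack([a,b])[:,:,::-1])
```

```text
270 184
```

View pics/s2.png

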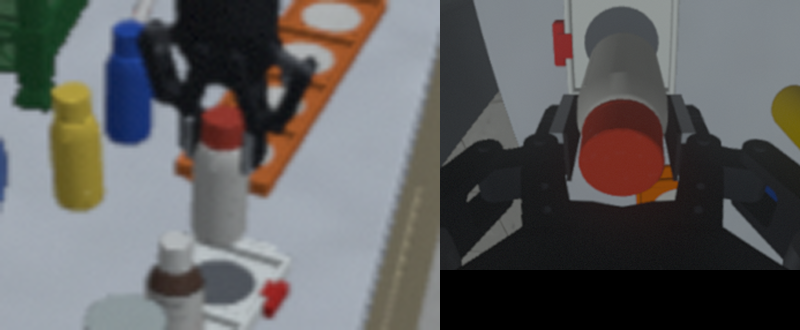

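The vial is lifted and hangs upright. I'll move it to the left-end orange place at (488,-90).

>>> jog_arm(motion=[{"twist": [0, 0, 0.005], "translation": [2, -12, 0], "gripper": 30}, {"twist": [0, 0, 0.015], "translation": [5, -38, 0], "gripper": 30}, {"twist": [0, 0, 0.025], "translation": [10, -72, 0], "gripper": 30}, {"twist": [0, 0, 0.035], "translation": [15, -108, 0], "gripper": 30}, {"twist": [0, 0, 0.045], "translation": [20, -142, 0], "gripper": 30}, {"twist": [0, 0, 0.045], "translation": [23, -168, 0], "gripper": 30}, {"twist": [0, 0, 0.045], "translation": [25, -182.5, 0], "gripper": 30}, {"twist": [0, 0, 0.045], "translation": [25, -182.5, 0], "gripper": 30}])

```text
time_s: 8.2
tool_pos: [487.8, -91.2, 102.5]
tcp_rot: [-0.0, 0.755, 0.655, -0.0]
wrist_force: [-0.3, -0.3, 0.1]
width: 39.5
grip_force: 60.4
```

>>> jog_arm(motion=[{"twist": [0, 0, 0], "translation": [0, 0, -10], "gripper": 30}, {"twist": [0, 0, 0], "translation": [0, 0, -22], "gripper": 30}, {"twist": [0, 0, 0], "translation": [0, 0, -34], "gripper": 30}, {"twist": [0, 0, 0], "translation": [0, 0, -42], "gripper": 30}, {"twist": [0, 0, 0], "translation": [0, 0, -47], "gripper": 30}, {"twist": [0, 0, 0], "translation": [0, 0, -49], "gripper": 30}, {"twist": [0, 0, 0], "translation": [0, 0, -49], "gripper": 30}, {"twist": [0, 0, 0], "translation": [0, 0, -49], "gripper": 30}])

```text
time_s: 9.0
tool_pos: [488.4, -90.1, 54.6]
tcp_rot: [0.0, 0.755, 0.656, 0.0]
wrist_force: [-0.3, 0.1, -0.6]
width: 38.7
grip_force: 60.4
```

Run:
```python
from h import *
s=observe();print(s['time_s'],s['tool_pos'],s['wrist_force'],s['width'],tilt())
```

```text
9.0 [488.36097993 -90.14565534  54.60143892] [-0.29015655  0.1422387  -0.59933566] 38.73990738967763 (np.float64(1.4317761213509297), np.float64(-0.9999993829995775))
```

>>> jog_arm(motion=[{"twist": [0, 0, 0], "translation": [0, 0, -1], "gripper": 30}, {"twist": [0, 0, 0], "translation": [0, 0, -1.5], "gripper": 30}, {"twist": [0, 0, 0], "translation": [0, 0, -1.5], "gripper": 30}])

```text
time_s: 9.3
tool_pos: [488.5, -90.1, 53.7]
tcp_rot: [0.001, 0.755, 0.656, 0.0]
wrist_force: [-1.6, 0.6, 5.7]
width: 39.2
grip_force: 60.9
```

Contact. Releasing, then rising.

>>> jog_arm(motion=[{"twist": [0, 0, 0], "translation": [0, 0, 0], "gripper": 45}, {"twist": [0, 0, 0], "translation": [0, 0, 0], "gripper": 60}, {"twist": [0, 0, 0], "translation": [0, 0, 0], "gripper": 85}, {"twist": [0, 0, 0], "translation": [0, 0, 0], "gripper": 85}, {"twist": [0, 0, 0], "translation": [0, 0, 15], "gripper": 85}, {"twist": [0, 0, 0], "translation": [0, 0, 45], "gripper": 85}, {"twist": [0, 0, 0], "translation": [0, 0, 90], "gripper": 85}, {"twist": [0, 0, 0], "translation": [0, 0, 135], "gripper": 85}])

```text
time_s: 10.1
tool_pos: [487.5, -89.9, 189.8]
tcp_rot: [-0.0, 0.755, 0.656, -0.0]
wrist_force: [1.1, -0.9, 1.1]
width: 85.0
grip_force: 0.0
```

>>> jog_arm(motion=[{"twist": [0, 0, -0.01], "translation": [0, 20, 0], "gripper": 85}, {"twist": [0, 0, -0.02], "translation": [-2, 60, 0], "gripper": 85}, {"twist": [0, 0, -0.03], "translation": [-4, 108, 0], "gripper": 85}, {"twist": [0, 0, -0.04], "translation": [-6, 156, 0], "gripper": 85}, {"twist": [0, 0, -0.045], "translation": [-8, 204, 0], "gripper": 85}, {"twist": [0, 0, -0.045], "translation": [-8.5, 245, 0], "gripper": 85}, {"twist": [0, 0, -0.045], "translation": [-8.5, 261, 0], "gripper": 85}, {"twist": [0, 0, -0.045], "translation": [-8.5, 261, 0], "gripper": 85}])

```text
time_s: 10.9
tool_pos: [479.1, 173.3, 188.7]
tcp_rot: [-0.0, 0.768, 0.641, 0.0]
wrist_force: [-0.6, -0.4, -0.4]
width: 84.7
grip_force: 0.0
```

Run:
```python
from h import *
T=wpose();w=get_image("wrist");t=get_image("top");np.savez("w4.npz",T=T,im=w)
s=observe();print(s['time_s'],s['tool_pos'])
a=cv2.resize(w,(400,300));a=cv2.resize(w[0:300,180:330],(300,600),interpolation=cv2.INTER_CUBIC)
b=cv2.resize(t[160:230,285:410],(500,280),interpolation=cv2.INTER_CUBIC);c=cv2.resize(t[165:225,145:275],(500,231),interpolation=cv2.INTER_CUBIC)
r=np.vstack([b,c,np.zeros((89,500,3),np.uint8)])
cv2.imwrite("pics/w4.png",np.hstack([a,r])[:,:,::-1])
```

```text
11.0 [479.53663631 170.87089035 188.45401648]
```

View pics/w4.png

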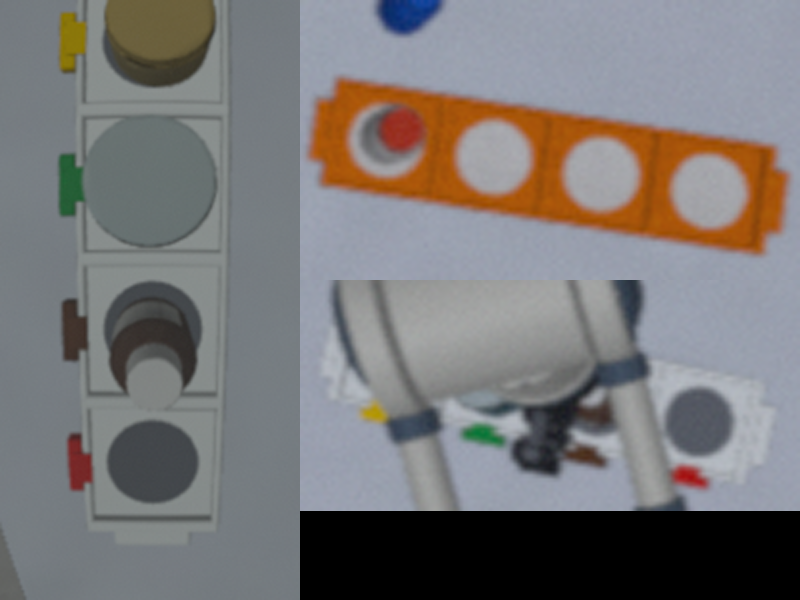

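Red stands in the left orange place, with its cap at about (402,128) in the crop. Green is nearly straight below the wrist camera at (150,181). Both go into the numbers below.

Run:
```python
from h import *
T=np.load("w4.npz")['T']
g=lambda x,y:(180+(x+.5)/2-.5,(y+.5)/2-.5)
print("green",watz(T,g(150,181),98),"brown",watz(T,g(154,381),106),T[:3,3])
b=lambda x,y:(285+(x-300+.5)/4-.5,160+(y+.5)/4-.5)
print("red top",atz("top",b(402,128),116)); print("mark2",atz("top",b(494,157),8))
```

```text
green [492.83674248 257.62317973  98.        ] brown [479.39864722 174.75913841 106.        ] [493.18188796 246.11365735 348.29212392]
red top [486.46623576 -90.49311803 116.        ]
mark2 [ 476.27654537 -175.6578763     8.        ]
```

>>> jog_arm(motion=[{"twist": [0, 0, 0], "translation": [0, 0.5, -20], "gripper": 85}, {"twist": [0, 0, 0], "translation": [0, 0.5, -50], "gripper": 85}, {"twist": [0, 0, 0], "translation": [0, 0.5, -80], "gripper": 85}, {"twist": [0, 0, 0], "translation": [0, 0.5, -110], "gripper": 85}, {"twist": [0, 0, 0], "translation": [0, 0.5, -132], "gripper": 85}, {"twist": [0, 0, 0], "translation": [0, 0.5, -141], "gripper": 85}, {"twist": [0, 0, 0], "translation": [0, 0.5, -144], "gripper": 85}, {"twist": [0, 0, 0], "translation": [0, 0.5, -144], "gripper": 85}])

```text
time_s: 11.8
tool_pos: [480.0, 171.0, 44.6]
tcp_rot: [0.0, 0.769, 0.639, 0.0]
wrist_force: [0.5, -0.7, -0.4]
width: 85.0
grip_force: 0.0
```

>>> jog_arm(motion=[{"twist": [0, 0, 0], "translation": [0, 0, 0], "gripper": 30}, {"twist": [0, 0, 0], "translation": [0, 0, 0], "gripper": 30}, {"twist": [0, 0, 0], "translation": [0, 0, 0], "gripper": 30}, {"twist": [0, 0, 0], "translation": [0, 0, 0], "gripper": 30}, {"twist": [0, 0, 0], "translation": [0, 0, 0], "gripper": 30}, {"twist": [0, 0, 0], "translation": [0, 0, 0], "gripper": 30}, {"twist": [0, 0, 0], "translation": [0, 0, 0], "gripper": 30}])

```text
time_s: 12.5
tool_pos: [480.1, 171.9, 45.2]
tcp_rot: [0.0, 0.769, 0.639, 0.001]
wrist_force: [-1.0, -0.3, 4.7]
width: 38.8
grip_force: 59.7
```

The 43 mm brown bottle gives the same reading, so this is a body grip. I'll lift it over red.

>>> jog_arm(motion=[{"twist": [0, 0, 0], "translation": [0, 0, 3], "gripper": 30}, {"twist": [0, 0, 0], "translation": [0, 0, 10], "gripper": 30}, {"twist": [0, 0, 0], "translation": [0, 0, 25], "gripper": 30}, {"twist": [0, 0, 0], "translation": [0, 0, 45], "gripper": 30}, {"twist": [0, 0, 0], "translation": [0, 0, 70], "gripper": 30}, {"twist": [0, 0, 0], "translation": [0, 0, 95], "gripper": 30}, {"twist": [0, 0, 0], "translation": [0, 0, 120], "gripper": 30}, {"twist": [0, 0, 0], "translation": [0, 0, 135], "gripper": 30}])

```text
time_s: 13.3
tool_pos: [480.1, 171.6, 182.1]
tcp_rot: [0.001, 0.769, 0.639, 0.002]
wrist_force: [-0.3, -0.2, -0.8]
width: 38.6
grip_force: 60.4
```

>>> jog_arm(motion=[{"twist": [0, 0, 0.005], "translation": [0, -12, 0], "gripper": 30}, {"twist": [0, 0, 0.01], "translation": [0, -38, 0], "gripper": 30}, {"twist": [0, 0, 0.02], "translation": [0, -72, 0], "gripper": 30}, {"twist": [0, 0, 0.03], "translation": [-1, -110, 0], "gripper": 30}, {"twist": [0, 0, 0.04], "translation": [-1, -148, 0], "gripper": 30}, {"twist": [0, 0, 0.045], "translation": [-2, -186, 0], "gripper": 30}, {"twist": [0, 0, 0.045], "translation": [-2, -224, 0], "gripper": 30}, {"twist": [0, 0, 0.045], "translation": [-3, -262, 0], "gripper": 30}])

```text
time_s: 14.1
tool_pos: [475.3, -92.6, 177.1]
tcp_rot: [-0.001, 0.755, 0.656, -0.001]
wrist_force: [-0.6, 0.4, -1.1]
width: 38.7
grip_force: 60.5
```

>>> jog_arm(motion=[{"twist": [0, 0, 0], "translation": [0, -36, 0], "gripper": 30}, {"twist": [0, 0, 0], "translation": [0, -64, 0], "gripper": 30}, {"twist": [0, 0, 0], "translation": [0, -80, 0], "gripper": 30}, {"twist": [0, 0, 0], "translation": [0, -84, 0], "gripper": 30}, {"twist": [0, 0, 0], "translation": [0, -84, 0], "gripper": 30}, {"twist": [0, 0, 0], "translation": [0, -84, 0], "gripper": 30}])

```text
time_s: 14.7
tool_pos: [476.5, -173.5, 178.5]
tcp_rot: [-0.0, 0.754, 0.657, 0.0]
wrist_force: [0.1, 0.7, -1.4]
width: 39.0
grip_force: 60.5
```

>>> jog_arm(motion=[{"twist": [0, 0, 0], "translation": [0, 0, -15], "gripper": 30}, {"twist": [0, 0, 0], "translation": [0, 0, -42], "gripper": 30}, {"twist": [0, 0, 0], "translation": [0, 0, -72], "gripper": 30}, {"twist": [0, 0, 0], "translation": [0, 0, -98], "gripper": 30}, {"twist": [0, 0, 0], "translation": [0, 0, -117], "gripper": 30}, {"twist": [0, 0, 0], "translation": [0, 0, -128], "gripper": 30}, {"twist": [0, 0, 0], "translation": [0, 0, -133], "gripper": 30}, {"twist": [0, 0, 0], "translation": [0, 0, -133.5], "gripper": 30}])

```text
time_s: 15.5
tool_pos: [476.6, -174.1, 45.6]
tcp_rot: [0.0, 0.754, 0.657, 0.0]
wrist_force: [0.2, -0.5, -2.4]
width: 38.9
grip_force: 60.5
```

>>> jog_arm(motion=[{"twist": [0, 0, 0], "translation": [0, 0, -0.7], "gripper": 30}, {"twist": [0, 0, 0], "translation": [0, 0, -1.5], "gripper": 30}, {"twist": [0, 0, 0], "translation": [0, 0, -1.5], "gripper": 30}])

```text
time_s: 15.8
tool_pos: [477.1, -174.7, 45.3]
tcp_rot: [0.001, 0.754, 0.656, 0.0]
wrist_force: [-3.2, 1.0, 5.3]
width: 39.0
grip_force: 61.4
```

>>> jog_arm(motion=[{"twist": [0, 0, 0], "translation": [0, 0, 0], "gripper": 45}, {"twist": [0, 0, 0], "translation": [0, 0, 0], "gripper": 60}, {"twist": [0, 0, 0], "translation": [0, 0, 0], "gripper": 85}, {"twist": [0, 0, 0], "translation": [0, 0, 0], "gripper": 85}, {"twist": [0, 0, 0], "translation": [0, 0, 15], "gripper": 85}, {"twist": [0, 0, 0], "translation": [0, 0, 50], "gripper": 85}, {"twist": [0, 0, 0], "translation": [0, 0, 98], "gripper": 85}, {"twist": [0, 0, 0], "translation": [0, 0, 146], "gripper": 85}])

```text
time_s: 16.6
tool_pos: [476.0, -174.3, 192.0]
tcp_rot: [-0.0, 0.755, 0.656, -0.0]
wrist_force: [1.0, -0.9, 0.1]
width: 84.8
grip_force: 0.0
```

>>> jog_arm(motion=[{"twist": [0, 0, -0.01], "translation": [1, 25, 0], "gripper": 85}, {"twist": [0, 0, -0.02], "translation": [2, 70, 0], "gripper": 85}, {"twist": [0, 0, -0.03], "translation": [4, 119, 0], "gripper": 85}, {"twist": [0, 0, -0.04], "translation": [6, 168, 0], "gripper": 85}, {"twist": [0, 0, -0.045], "translation": [8, 217, 0], "gripper": 85}, {"twist": [0, 0, -0.045], "translation": [10, 266, 0], "gripper": 85}, {"twist": [0, 0, -0.045], "translation": [12, 315, 0], "gripper": 85}, {"twist": [0, 0, -0.045], "translation": [14, 362, 0], "gripper": 85}])

```text
time_s: 17.4
tool_pos: [490.3, 189.7, 191.3]
tcp_rot: [0.0, 0.769, 0.639, 0.001]
wrist_force: [1.5, -0.0, 0.3]
width: 85.1
grip_force: 0.0
```

>>> jog_arm(motion=[{"twist": [0, 0, 0], "translation": [1, 35, 0], "gripper": 85}, {"twist": [0, 0, 0], "translation": [3, 60, 0], "gripper": 85}, {"twist": [0, 0, 0], "translation": [3, 68.5, 0], "gripper": 85}, {"twist": [0, 0, 0], "translation": [3, 68.5, 0], "gripper": 85}, {"twist": [0, 0, 0], "translation": [3, 68.5, 0], "gripper": 85}, {"twist": [0, 0, 0], "translation": [3, 68.5, 0], "gripper": 85}])

```text
time_s: 18.0
tool_pos: [493.7, 254.7, 190.1]
tcp_rot: [0.0, 0.77, 0.639, 0.0]
wrist_force: [-0.6, -0.4, -0.5]
width: 84.9
grip_force: 0.0
```

Run:
```python
from h import *
T=wpose();w=get_image("wrist");t=get_image("top");np.savez("w5.npz",T=T,im=w)
s=observe();print(s['time_s'],s['tool_pos'])
a=cv2.resize(w[0:300,180:330],(300,600),interpolation=cv2.INTER_CUBIC)
b=cv2.resize(t[160:230,285:410],(500,280),interpolation=cv2.INTER_CUBIC)
r=np.vstack([b,np.zeros((320,500,3),np.uint8)])
cv2.imwrite("pics/w5.png",np.hstack([a,r])[:,:,::-1])
```

```text
18.1 [493.71110989 254.83485795 189.98081071]
```

View pics/w5.png

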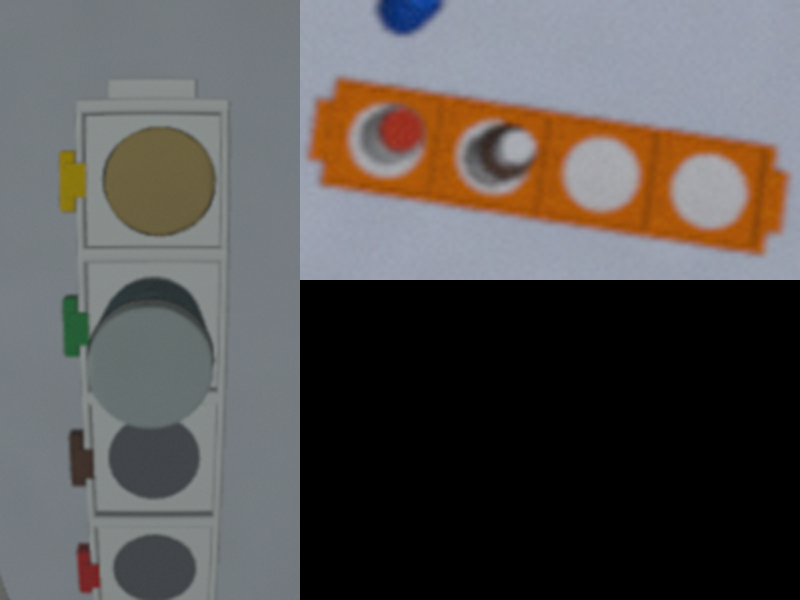

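Brown now stands in the second place, with its cap at (516,147). The olive lid is straight below the camera at (160,181), and the green lid is at (151,365).

Run:
```python
from h import *
T=np.load("w5.npz")['T']
g=lambda x,y:(180+(x+.5)/2-.5,(y+.5)/2-.5)
print("olive",watz(T,g(160,181),74),"green",watz(T,g(151,365),98))
b=lambda x,y:(285+(x-300+.5)/4-.5,160+(y+.5)/4-.5)
print("brown top",atz("top",b(516,147),106))
```

```text
olive [512.33268284 339.17271436  74.        ] green [493.50672365 260.73913454  98.        ]
brown top [ 475.22736243 -174.30822416  106.        ]
```

>>> jog_arm(motion=[{"twist": [0, 0, 0], "translation": [0, 0.5, -20], "gripper": 85}, {"twist": [0, 0, 0], "translation": [0, 0.5, -50], "gripper": 85}, {"twist": [0, 0, 0], "translation": [0, 0.5, -80], "gripper": 85}, {"twist": [0, 0, 0], "translation": [0, 0.5, -110], "gripper": 85}, {"twist": [0, 0, 0], "translation": [0, 0.5, -132], "gripper": 85}, {"twist": [0, 0, 0], "translation": [0, 0.5, -142], "gripper": 85}, {"twist": [0, 0, 0], "translation": [0, 0.5, -145], "gripper": 85}, {"twist": [0, 0, 0], "translation": [0, 0.5, -145], "gripper": 85}])

```text
time_s: 18.9
tool_pos: [493.9, 256.3, 45.4]
tcp_rot: [0.0, 0.769, 0.639, 0.0]
wrist_force: [0.7, -0.2, -0.2]
width: 85.0
grip_force: 0.0
```

>>> jog_arm(motion=[{"twist": [0, 0, 0], "translation": [0, 0, 0], "gripper": 45}, {"twist": [0, 0, 0], "translation": [0, 0, 0], "gripper": 45}, {"twist": [0, 0, 0], "translation": [0, 0, 0], "gripper": 45}, {"twist": [0, 0, 0], "translation": [0, 0, 0], "gripper": 45}, {"twist": [0, 0, 0], "translation": [0, 0, 0], "gripper": 45}, {"twist": [0, 0, 0], "translation": [0, 0, 0], "gripper": 45}, {"twist": [0, 0, 0], "translation": [0, 0, 0], "gripper": 45}])

```text
time_s: 19.6
tool_pos: [494.4, 256.9, 46.8]
tcp_rot: [0.0, 0.769, 0.639, 0.001]
wrist_force: [-0.8, -1.4, 6.2]
width: 58.6
grip_force: 64.2
```

>>> jog_arm(motion=[{"twist": [0, 0, 0], "translation": [0, 0, 3], "gripper": 45}, {"twist": [0, 0, 0], "translation": [0, 0, 10], "gripper": 45}, {"twist": [0, 0, 0], "translation": [0, 0, 25], "gripper": 45}, {"twist": [0, 0, 0], "translation": [0, 0, 45], "gripper": 45}, {"twist": [0, 0, 0], "translation": [0, 0, 70], "gripper": 45}, {"twist": [0, 0, 0], "translation": [0, 0, 95], "gripper": 45}, {"twist": [0, 0, 0], "translation": [0, 0, 120], "gripper": 45}, {"twist": [0, 0, 0], "translation": [0, 0, 135], "gripper": 45}])

```text
time_s: 20.4
tool_pos: [494.1, 256.8, 183.3]
tcp_rot: [0.001, 0.769, 0.639, 0.002]
wrist_force: [-0.1, -0.0, -0.9]
width: 58.6
grip_force: 64.5
```

>>> jog_arm(motion=[{"twist": [0, 0, 0.005], "translation": [0, -12, 0], "gripper": 45}, {"twist": [0, 0, 0.01], "translation": [-2, -38, 0], "gripper": 45}, {"twist": [0, 0, 0.02], "translation": [-4, -74, 0], "gripper": 45}, {"twist": [0, 0, 0.03], "translation": [-6, -112, 0], "gripper": 45}, {"twist": [0, 0, 0.04], "translation": [-8, -150, 0], "gripper": 45}, {"twist": [0, 0, 0.045], "translation": [-10, -188, 0], "gripper": 45}, {"twist": [0, 0, 0.045], "translation": [-12, -226, 0], "gripper": 45}, {"twist": [0, 0, 0.045], "translation": [-14, -264, 0], "gripper": 45}])

```text
time_s: 21.2
tool_pos: [478.3, -9.6, 178.1]
tcp_rot: [-0.001, 0.755, 0.656, -0.001]
wrist_force: [-0.1, -0.3, -1.5]
width: 58.7
grip_force: 64.5
```

>>> jog_arm(motion=[{"twist": [0, 0, 0], "translation": [-2, -38, 0], "gripper": 45}, {"twist": [0, 0, 0], "translation": [-4, -76, 0], "gripper": 45}, {"twist": [0, 0, 0], "translation": [-7, -114, 0], "gripper": 45}, {"twist": [0, 0, 0], "translation": [-9, -152, 0], "gripper": 45}, {"twist": [0, 0, 0], "translation": [-11, -190, 0], "gripper": 45}, {"twist": [0, 0, 0], "translation": [-13, -224, 0], "gripper": 45}, {"twist": [0, 0, 0], "translation": [-15, -245, 0], "gripper": 45}, {"twist": [0, 0, 0], "translation": [-15, -251, 0], "gripper": 45}])

```text
time_s: 22.0
tool_pos: [462.8, -260.8, 177.7]
tcp_rot: [-0.001, 0.756, 0.655, -0.001]
wrist_force: [-0.0, 0.0, -0.5]
width: 58.5
grip_force: 64.5
```

>>> jog_arm(motion=[{"twist": [0, 0, 0], "translation": [0, 0, 0], "gripper": 45}, {"twist": [0, 0, 0], "translation": [0, 0, 0], "gripper": 45}, {"twist": [0, 0, 0], "translation": [0, 0, 0], "gripper": 45}])

```text
time_s: 22.3
tool_pos: [464.6, -257.5, 179.6]
tcp_rot: [-0.0, 0.754, 0.657, 0.0]
wrist_force: [0.5, 0.0, -0.6]
width: 58.3
grip_force: 64.5
```

>>> jog_arm(motion=[{"twist": [0, 0, 0], "translation": [0.5, 0, -15], "gripper": 45}, {"twist": [0, 0, 0], "translation": [0.5, 0, -42], "gripper": 45}, {"twist": [0, 0, 0], "translation": [0.5, 0, -72], "gripper": 45}, {"twist": [0, 0, 0], "translation": [0.5, 0, -98], "gripper": 45}, {"twist": [0, 0, 0], "translation": [0.5, 0, -117], "gripper": 45}, {"twist": [0, 0, 0], "translation": [0.5, 0, -128], "gripper": 45}, {"twist": [0, 0, 0], "translation": [0.5, 0, -133], "gripper": 45}, {"twist": [0, 0, 0], "translation": [0.5, 0, -133.5], "gripper": 45}])

```text
time_s: 23.1
tool_pos: [465.0, -258.3, 46.9]
tcp_rot: [0.0, 0.754, 0.657, -0.0]
wrist_force: [-2.4, 0.3, 3.9]
width: 58.2
grip_force: 64.5
```

>>> jog_arm(motion=[{"twist": [0, 0, 0], "translation": [0, 0, -0.7], "gripper": 45}, {"twist": [0, 0, 0], "translation": [0, 0, -1.5], "gripper": 45}, {"twist": [0, 0, 0], "translation": [0, 0, -1.5], "gripper": 45}])

```text
time_s: 23.4
tool_pos: [465.1, -258.6, 46.8]
tcp_rot: [0.001, 0.754, 0.656, -0.0]
wrist_force: [-5.7, 1.3, 9.4]
width: 58.2
grip_force: 65.5
```

>>> jog_arm(motion=[{"twist": [0, 0, 0], "translation": [0, 0, 1], "gripper": 65}, {"twist": [0, 0, 0], "translation": [0, 0, 1], "gripper": 75}, {"twist": [0, 0, 0], "translation": [0, 0, 1], "gripper": 85}, {"twist": [0, 0, 0], "translation": [0, 0, 1], "gripper": 85}, {"twist": [0, 0, 0], "translation": [0, 0, 15], "gripper": 85}, {"twist": [0, 0, 0], "translation": [0, 0, 50], "gripper": 85}, {"twist": [0, 0, 0], "translation": [0, 0, 98], "gripper": 85}, {"twist": [0, 0, 0], "translation": [0, 0, 146], "gripper": 85}])

```text
time_s: 24.2
tool_pos: [464.6, -258.2, 192.8]
tcp_rot: [-0.0, 0.754, 0.656, -0.0]
wrist_force: [0.0, 0.2, 0.3]
width: 84.8
grip_force: 0.0
```

>>> jog_arm(motion=[{"twist": [0, 0, -0.01], "translation": [2, 25, 0], "gripper": 85}, {"twist": [0, 0, -0.02], "translation": [5, 70, 0], "gripper": 85}, {"twist": [0, 0, -0.03], "translation": [9, 119, 0], "gripper": 85}, {"twist": [0, 0, -0.04], "translation": [13, 168, 0], "gripper": 85}, {"twist": [0, 0, -0.045], "translation": [17, 217, 0], "gripper": 85}, {"twist": [0, 0, -0.045], "translation": [21, 266, 0], "gripper": 85}, {"twist": [0, 0, -0.045], "translation": [25, 315, 0], "gripper": 85}, {"twist": [0, 0, -0.045], "translation": [29, 363, 0], "gripper": 85}])

```text
time_s: 25.0
tool_pos: [493.9, 106.6, 192.1]
tcp_rot: [0.0, 0.769, 0.639, 0.001]
wrist_force: [1.0, -0.7, 0.1]
width: 84.9
grip_force: 0.0
```

>>> jog_arm(motion=[{"twist": [0, 0, 0], "translation": [4, 48, 0], "gripper": 85}, {"twist": [0, 0, 0], "translation": [8, 96, 0], "gripper": 85}, {"twist": [0, 0, 0], "translation": [12, 144, 0], "gripper": 85}, {"twist": [0, 0, 0], "translation": [15, 190, 0], "gripper": 85}, {"twist": [0, 0, 0], "translation": [18, 220, 0], "gripper": 85}, {"twist": [0, 0, 0], "translation": [19, 232.5, 0], "gripper": 85}, {"twist": [0, 0, 0], "translation": [19, 232.5, 0], "gripper": 85}, {"twist": [0, 0, 0], "translation": [19, 232.5, 0], "gripper": 85}])

```text
time_s: 25.8
tool_pos: [513.2, 336.0, 191.1]
tcp_rot: [0.0, 0.769, 0.639, -0.0]
wrist_force: [-0.7, -0.1, 0.8]
width: 85.2
grip_force: 0.0
```

>>> jog_arm(motion=[{"twist": [0, 0, 0], "translation": [0, 0, -20], "gripper": 85}, {"twist": [0, 0, 0], "translation": [0, 0, -50], "gripper": 85}, {"twist": [0, 0, 0], "translation": [0, 0, -82], "gripper": 85}, {"twist": [0, 0, 0], "translation": [0, 0, -115], "gripper": 85}, {"twist": [0, 0, 0], "translation": [0, 0, -140], "gripper": 85}, {"twist": [0, 0, 0], "translation": [0, 0, -151], "gripper": 85}, {"twist": [0, 0, 0], "translation": [0, 0, -155], "gripper": 85}, {"twist": [0, 0, 0], "translation": [0, 0, -155], "gripper": 85}])

```text
time_s: 26.6
tool_pos: [513.5, 336.4, 36.7]
tcp_rot: [0.0, 0.769, 0.639, 0.0]
wrist_force: [-0.5, 0.5, 0.1]
width: 85.0
grip_force: 0.0
```

>>> jog_arm(motion=[{"twist": [0, 0, 0], "translation": [0, 0, 0], "gripper": 40}, {"twist": [0, 0, 0], "translation": [0, 0, 0], "gripper": 40}, {"twist": [0, 0, 0], "translation": [0, 0, 0], "gripper": 40}, {"twist": [0, 0, 0], "translation": [0, 0, 0], "gripper": 40}, {"twist": [0, 0, 0], "translation": [0, 0, 0], "gripper": 40}, {"twist": [0, 0, 0], "translation": [0, 0, 0], "gripper": 40}, {"twist": [0, 0, 0], "translation": [0, 0, 0], "gripper": 40}])

```text
time_s: 27.3
tool_pos: [513.8, 337.7, 38.0]
tcp_rot: [0.0, 0.769, 0.639, 0.002]
wrist_force: [-0.9, 0.3, 5.3]
width: 51.9
grip_force: 62.6
```

>>> jog_arm(motion=[{"twist": [0, 0, 0], "translation": [0, 0, 3], "gripper": 40}, {"twist": [0, 0, 0], "translation": [0, 0, 10], "gripper": 40}, {"twist": [0, 0, 0], "translation": [0, 0, 25], "gripper": 40}, {"twist": [0, 0, 0], "translation": [0, 0, 45], "gripper": 40}, {"twist": [0, 0, 0], "translation": [0, 0, 70], "gripper": 40}, {"twist": [0, 0, 0], "translation": [0, 0, 95], "gripper": 40}, {"twist": [0, 0, 0], "translation": [0, 0, 120], "gripper": 40}, {"twist": [0, 0, 0], "translation": [0, 0, 140], "gripper": 40}])

```text
time_s: 28.1
tool_pos: [513.3, 337.1, 178.9]
tcp_rot: [0.0, 0.769, 0.639, 0.001]
wrist_force: [0.2, -0.5, -0.7]
width: 51.7
grip_force: 62.7
```

>>> jog_arm(motion=[{"twist": [0, 0, 0.005], "translation": [-1, -12, 0], "gripper": 40}, {"twist": [0, 0, 0.01], "translation": [-3, -38, 0], "gripper": 40}, {"twist": [0, 0, 0.02], "translation": [-6, -74, 0], "gripper": 40}, {"twist": [0, 0, 0.03], "translation": [-10, -112, 0], "gripper": 40}, {"twist": [0, 0, 0.04], "translation": [-13, -150, 0], "gripper": 40}, {"twist": [0, 0, 0.045], "translation": [-16, -188, 0], "gripper": 40}, {"twist": [0, 0, 0.045], "translation": [-20, -226, 0], "gripper": 40}, {"twist": [0, 0, 0.045], "translation": [-23, -264, 0], "gripper": 40}])

```text
time_s: 28.9
tool_pos: [488.8, 70.9, 174.7]
tcp_rot: [-0.0, 0.754, 0.656, -0.001]
wrist_force: [0.6, -0.1, -0.3]
width: 52.0
grip_force: 62.7
```

>>> jog_arm(motion=[{"twist": [0, 0, 0], "translation": [-3, -38, 0], "gripper": 40}, {"twist": [0, 0, 0], "translation": [-7, -76, 0], "gripper": 40}, {"twist": [0, 0, 0], "translation": [-10, -114, 0], "gripper": 40}, {"twist": [0, 0, 0], "translation": [-13, -152, 0], "gripper": 40}, {"twist": [0, 0, 0], "translation": [-17, -190, 0], "gripper": 40}, {"twist": [0, 0, 0], "translation": [-20, -228, 0], "gripper": 40}, {"twist": [0, 0, 0], "translation": [-23, -266, 0], "gripper": 40}, {"twist": [0, 0, 0], "translation": [-26, -304, 0], "gripper": 40}])

```text
time_s: 29.7
tool_pos: [462.6, -232.8, 174.8]
tcp_rot: [-0.001, 0.755, 0.656, -0.0]
wrist_force: [1.0, 0.7, -1.0]
width: 51.8
grip_force: 62.7
```

>>> jog_arm(motion=[{"twist": [0, 0, 0], "translation": [-3, -36, 0], "gripper": 40}, {"twist": [0, 0, 0], "translation": [-6, -68, 0], "gripper": 40}, {"twist": [0, 0, 0], "translation": [-9, -92, 0], "gripper": 40}, {"twist": [0, 0, 0], "translation": [-11, -107, 0], "gripper": 40}, {"twist": [0, 0, 0], "translation": [-11, -111.5, 0], "gripper": 40}, {"twist": [0, 0, 0], "translation": [-11, -111.5, 0], "gripper": 40}, {"twist": [0, 0, 0], "translation": [-11, -111.5, 0], "gripper": 40}, {"twist": [0, 0, 0], "translation": [-11, -111.5, 0], "gripper": 40}])

```text
time_s: 30.5
tool_pos: [453.3, -341.5, 175.9]
tcp_rot: [0.0, 0.754, 0.657, 0.0]
wrist_force: [0.0, -0.0, -1.0]
width: 51.8
grip_force: 62.7
```

>>> jog_arm(motion=[{"twist": [0, 0, 0], "translation": [0, 0, -15], "gripper": 40}, {"twist": [0, 0, 0], "translation": [0, 0, -42], "gripper": 40}, {"twist": [0, 0, 0], "translation": [0, 0, -74], "gripper": 40}, {"twist": [0, 0, 0], "translation": [0, 0, -102], "gripper": 40}, {"twist": [0, 0, 0], "translation": [0, 0, -122], "gripper": 40}, {"twist": [0, 0, 0], "translation": [0, 0, -133], "gripper": 40}, {"twist": [0, 0, 0], "translation": [0, 0, -138], "gripper": 40}, {"twist": [0, 0, 0], "translation": [0, 0, -138.5], "gripper": 40}])

```text
time_s: 31.3
tool_pos: [452.8, -342.3, 38.1]
tcp_rot: [0.0, 0.754, 0.656, -0.0]
wrist_force: [-3.9, 2.0, 5.6]
width: 52.0
grip_force: 63.0
```

>>> jog_arm(motion=[{"twist": [0, 0, 0], "translation": [0, 0, 0], "gripper": 60}, {"twist": [0, 0, 0], "translation": [0, 0, 0], "gripper": 75}, {"twist": [0, 0, 0], "translation": [0, 0, 0], "gripper": 85}, {"twist": [0, 0, 0], "translation": [0, 0, 0], "gripper": 85}, {"twist": [0, 0, 0], "translation": [0, 0, 15], "gripper": 85}, {"twist": [0, 0, 0], "translation": [0, 0, 50], "gripper": 85}, {"twist": [0, 0, 0], "translation": [0, 0, 98], "gripper": 85}, {"twist": [0, 0, 0], "translation": [0, 0, 146], "gripper": 85}])

```text
time_s: 32.1
tool_pos: [452.6, -342.2, 185.5]
tcp_rot: [-0.0, 0.755, 0.656, 0.0]
wrist_force: [-0.0, -0.0, 0.1]
width: 85.1
grip_force: 0.0
```

>>> jog_arm(motion=[{"twist": [0, 0, 0], "translation": [-4, 20, 20], "gripper": 85}, {"twist": [0, 0, 0], "translation": [0, 60, 50], "gripper": 85}, {"twist": [0, 0, 0], "translation": [10, 100, 80], "gripper": 85}, {"twist": [0, 0, 0], "translation": [16, 125, 90], "gripper": 85}, {"twist": [0, 0, 0], "translation": [16, 125, 90], "gripper": 85}, {"twist": [0, 0, 0], "translation": [16, 125, 90], "gripper": 85}, {"twist": [0, 0, 0], "translation": [16, 125, 90], "gripper": 85}])

```text
time_s: 32.8
tool_pos: [468.6, -218.1, 272.6]
tcp_rot: [-0.0, 0.755, 0.656, -0.0]
wrist_force: [0.3, 1.2, 0.4]
width: 84.9
grip_force: 0.0
```

Run:
```python
from h import *
T=wpose();w=get_image("wrist");np.savez("w6.npz",T=T,im=w)
s=observe();print(s['time_s'],s['tool_pos'],s['wrist_force'])
cv2.imwrite("pics/w6.png",cv2.resize(w[:,:,::-1],(800,600),interpolation=cv2.INTER_CUBIC))
```

```text
32.85 [ 468.47919322 -218.25849127  272.24297421] [ 0.46421916  0.0745919  -0.40121798]
```

View pics/w6.png

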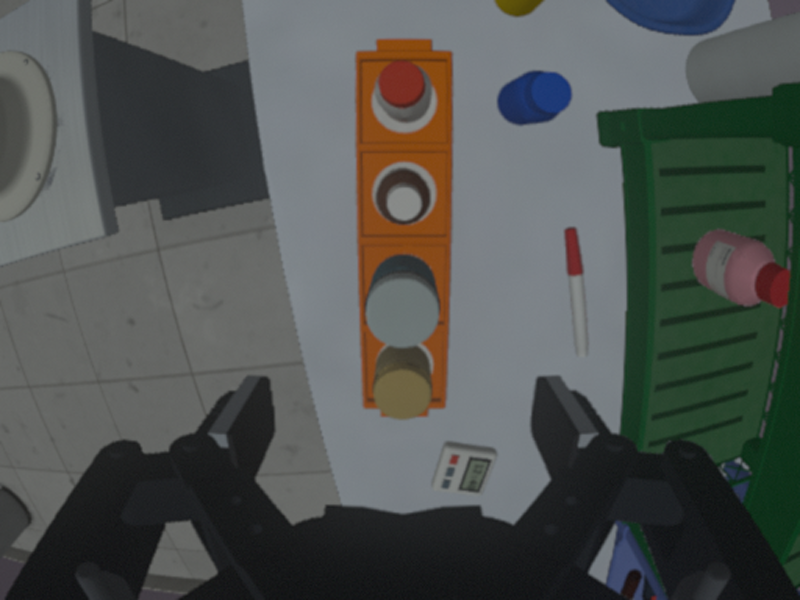

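All four stand in reverse order, with tops at red (402,84), brown (404,203), green (403,312) and olive (403,396). I'll check centring against the marks.

Run:
```python
from h import *
T=np.load("w6.npz")['T'];f=lambda p:((p[0]+.5)*.64-.5,(p[1]+.5)*.64-.5)
for p,z in [((402,84),116),((404,203),106),((403,312),98),((403,397),74)]: print(watz(T,f(p),z).round(1))
t=get_image("top");cv2.imwrite("pics/t9.png",cv2.resize(t[160:230,285:410],(750,420),interpolation=cv2.INTER_CUBIC)[:,:,::-1])
```

```text
[486.3 -91.6 116. ]
[ 476.2 -173.5  106. ]
[ 463.9 -255.5   98. ]
[ 451.8 -341.3   74. ]
```

View pics/t9.png

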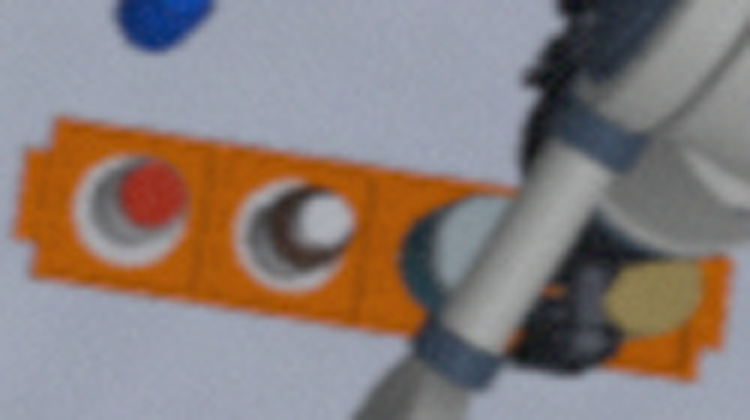

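All four are within about 2 mm of their marks, and the gripper is clear. I'm handing in.

```bash
python3 -c "
from rig import *
print(job_done())"
```

```text
the job is handed in; nothing more can be done
None
```

The job is handed in: all four stand upright in the orange rack in reverse order (from the left: red-cap vial, brown bottle, green jar, olive jar), each measured within about 2 mm of its mark and released, at 33 s on the robot's clock; the hand-in returned no verdict.

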